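# Release the sample carriage and catch it gently at the reader

## Robot

A 6-joint arm with a two-finger parallel gripper is mounted at the origin on the work surface. World frame = base frame: x ahead of the robot, y to its left, z up, the work surface at z = 0. Lengths are in mm, angles in degrees, forces in N, time in s.
With the tool pointing down it reaches from about 325 to 750 mm from the base axis. Payload 7.6 kg.
Tool frame: the origin (TCP) lies on the mounting face of the last link; the fingertips stand 173 mm ahead of it and the grasp point (between the pads) lies 155 mm ahead of it (bot.pinch_z is the z of the grasp point in the tool frame, in mm); z points along the fingers, y is the direction in which the jaws open and shut (so a half turn about z gives the same grasp; the last joint's range is limited). The gripper opens to 85 mm and grips with 20 to 120 N. Pads are 22 mm wide; open, the fingers measure 114 mm over their backs; the gripper's body (76 mm by 85 mm) begins 54 mm behind the grasp point. The pads swing forward as they close: fully open they stand 13 mm farther back than shut.
Start: joints at [-78.169, 2.991, 80.254, -0, 96.75, -4.028], TCP at [143.492, -505.014, 404.723] pointing down, gripper open.
Joint ranges: [-166.34, 166.34], [-52.06, 124.39], [6.96, 135.62], [-60.46, 240.46], [14.63, 156.25], [-167.68, 167.68]. Speed limits (degrees/s): [147.25, 147.25, 172.46, 180, 180, 180].

## Interface

Orientations are given as a 3x3 rotation matrix whose columns are the frame's x, y, z axes.
In Python, from station import bot, eyes, job gives the robot as it stands. The module is installed in compiled form; this text tells all that it offers.
- The arm moves only by the shell command python3 -m crank 'ROWS' [FORCE]. ROWS is JSON, a list that holds one entry, the list of rows, each a list of 5 numbers: the opening in per cent of the stroke, from 0 (shut) to 100 (fully open), then the shift along the tool's x, y, z as a fraction of full scale, then the turn about the tool's z as a fraction of full scale. In form: [[[jaw, dx, dy, dz, roll], ...]]. A call has 1 to 10 rows; each row shifts and turns the commanded pose from where the row before left it, along the tool's axes as they then stand; what a row does not reach is not made up. Full scale, the value 1, is 300 mm for a shift and 0.5 rad for a turn. A row lasts 1/8 s, in which the tool goes at most 62.5 mm and 10.7 degrees, less where a joint would pass 70% of its speed; a pose out of reach is approached as far as the arm can. A call with a number of a shift or a turn outside -1 to 1 is refused whole. A call with a gripper value outside its range is refused whole. The fingers move at their own pace and stop on an object; FORCE is the grip in N (left out, the last holds). Time passes only in rows, so rows that do not move let the fingers close. It gives the time, the measured TCP pose, the force and the opening at its end, in the units of the state.
- bot.state(): the state, without advancing time (a new reading comes with each control period).
- eyes.get_image(name): name is "side" or "top"; returns a dict with "frame" (400x640x3 uint8, red, green, blue), "K" (3x3 intrinsics, pixels), "T" (4x4, takes a point from camera to world coordinates). Camera axes: x right, y down, z forward; pixel columns grow to the right and rows downward; lengths in mm; the calibration is good to about 2 mm. A picture is of the moment at which its call begins. There is no depth.
- job.sign_off(): hands the job in, once; it reports no verdict.
The state is a dict: "clock": time; "joints": joint angles; "qd": joint speeds; "tau": joint torques, N m; "position": TCP position; "tool_rot": TCP orientation; "force": force on the tool from outside, world axes, zero at the start; "torque": the same for the moment, N m; "grip_width": finger opening in mm.
Only numpy, scipy, OpenCV 4.12 (cv2) and the standard library are available. Lean on these libraries where they do the work, as an engineer would, in place of code of your own. Each camera call takes 0.05 s, during which the arm holds its last target. There are 200 camera calls.

## Task

Push the red bar away from you to open the gate, and let the white sample carriage roll down the sloping rail by itself, untouched, until it is past the yellow line. Then catch it by its green handle while moving along with it, and slow it down smoothly, so that the bottle on it does not lurch forward and the carriage never runs into the end buffers; bring it to rest beside the red pointer of the reader. Finish while still holding it there, and leave the flasks alone.

Things in the scene. Friction and masses are not known exactly. Their poses are not given: they have to be found in the camera images.
- rail: Fixed sloping rail: two aluminium beams 640 mm long, 112 mm wide overall, on dark trestles. Origin on the bench under the rail; y runs along the rail, level, pointing DOWNHILL; x points across it to the far side, z up. Slope 0.04 rad: the rail's top is 85 mm above the bench at y = -200 mm and falls 4 mm per 100 mm.
- line (a point): The yellow mark across both beams, at y = -40 mm of the rail. The carriage is past it when its origin (and handle) is; until then nothing may touch it.
- low_end (a point): Where the carriage's origin is when it hits the red end buffers, at y = 260 mm of the rail. The carriage must be stopped at least 15 mm before.
- carriage: White carriage, 124 mm (x) by 110 mm (y), rolling only along the rail. Origin: centre of the deck's top, 36 mm above the rail's top; axes as the rail's. Starts at rail y = -200 mm. Nominal mass 0.8 kg with the bottle (hidden: 0.63 to 1.14 kg); drag 1.78 N per m/s, dry friction 0.03 N.
- handle (a point): Top of the carriage's upright green handle, 24 mm in diameter, 72 mm tall above the deck, at x = -28 mm, y = 0 of the carriage. Let go, the carriage nears a steady speed of 0.12 to 0.23 m/s with a time constant of 0.35 to 0.65 s; only the robot can stop it. A grip of 3 to 5 N is enough.
- bottle (a joint): Lean of the amber bottle, rad: 0 = at rest, + = downhill. 48 mm wide at its black holder, 100 mm tall, at x = 30 mm, y = 0 of the carriage, in a sprung holder that rocks along the rail (10 rad/s, lightly damped). A lean above +0.12 is a jolt: a sudden loss of some 0.1 m/s gives that; braking at 0.25 m/s2 gives about 0.06. Rolling off leans it back, harmless.
- gate (a joint): Release gate, m: 0 = closed as at the start, opens to 0.035 by sliding along the rail's +x (away from the robot). The carriage is free from about 0.018 on; open it beyond 0.025. About 2 to 4 N of push, and it stays where it is left.
- push_bar (a point): Middle of the top edge of the red push bar that moves with the gate, on the robot's side of the rail, 113 mm before its centre line. The bar is an upright plate, 120 mm long along the rail, 12 mm thick, 70 mm high (from 40 to 110 mm above the bench). Push its face that looks to the robot.
- reader: White and green photometer box on the far side of the rail, 110 by 120 mm, 130 mm high, a red pointer on its top edge. Fixed. Origin on the bench at its face towards the rail; its axes are the rail's. The pointer is at y = 0: the carriage stands right when its origin is within 18 mm of y = 0 of the reader. It is 100 to 170 mm down the rail (rail y).
- flask_pink: Small stoppered pink flask, 58 mm in diameter, 127 mm tall (body 58 mm, neck 20 mm), standing on the bench at the robot's side of the rail, to the left or right. Origin under its base. Leave it alone.
- flask_blue: The same flask in blue, on the other side. Leave it alone.
Not all that is in view belongs to the job. Of the things shaped like the reader, the white one is meant.

How it is judged (in metres and radians):
On the way, in this order (a step that is already met when the one before it is completed fails the run):
1. the gate is pushed open (value of joint gate above 0.018 m), for 0.05 s.
2. the carriage rolls by itself, untouched, up to the yellow line (y of carriage in the frame of rail above -0.06 m and linear speed of carriage above 0.05 m/s and contact force between anything else and carriage below 0.05 N), for 0.05 s.
3. the carriage is caught and held still by the fingers beside the reader's pointer (y of carriage in the frame of reader between -0.018 and 0.018 m and linear speed of carriage below 0.02 m/s and contact force between the fingers and carriage above 0.05 N), for 1 s.
At the end, for the whole second after the job is handed in: The fingers hold the carriage (contact above 0.05 N), its origin within 18 mm of the reader's pointer along the rail, slower than 0.02 m/s, gate open, through the last second (all of step 3 and value of joint gate above 0.018 m); the arm keeps its last pose, push and grip.
It fails at once if the fingers touch the carriage before it has rolled to the yellow line (y of carriage in the frame of rail below -0.06 m and contact force between any of the arm, the fingers and carriage above 0.5 N).
It fails at once if the carriage is jolted: the bottle lurches downhill in its holder (value of joint bottle above 0.12 rad).
It fails at once if the carriage runs into the end buffers (y of carriage in the frame of rail above 0.25 m).
It fails at once if a flask is knocked over or shoved (distance of any of flask_pink, flask_blue from where it was at the start of the episode above 0.03 m or angle between any of flask_pink, flask_blue's own z axis and vertical above 0.4 rad).
It also fails if it takes over 29 s, if anything falls off the work surface, if the arm or the gripper's body presses on something with over 40 N, if the wrist force passes 120 N, or if a joint passes its speed limit or range.

## Working session

There is one attempt and no reset: what is moved stays moved. The work goes in short steps, Python scripts to look and compute and a shell command to move; the robot and the scene stay as the last step left them, time stands still between calls to the robot, and variables do not carry over. Pictures are saved under pics/ and viewed, about 8 in all and at most 12, crops included, and the job is handed in when it is done.

```bash
mkdir -p pics
python3 - <<'E'
from station import bot, eyes, job
import cv2,numpy as np,pickle
for n in("top","side"):
    d=eyes.get_image(n);cv2.imwrite(f"pics/{n}0.png",d["frame"][:,:,::-1]);pickle.dump(d,open(f"{n}0.pkl","wb"))
    print(n,d["K"].round(1).tolist(),d["T"].round(3).tolist())
s=bot.state();print(s["clock"],s["position"],np.round(s["tool_rot"],3).tolist(),s["grip_width"],s["force"])
E
```

```text
top [[437.7, 0.0, 326.7], [0.0, 437.7, 208.9], [0.0, 0.0, 1.0]] [[0.014, -0.99, 0.138, 377.162], [-1.0, -0.015, -0.01, 9.874], [0.012, -0.138, -0.99, 1144.523], [0.0, 0.0, 0.0, 1.0]]
side [[416.2, 0.0, 316.1], [0.0, 416.2, 200.8], [0.0, 0.0, 1.0]] [[-0.951, 0.192, -0.242, 813.454], [0.308, 0.558, -0.77, 908.133], [-0.013, -0.807, -0.59, 822.138], [0.0, 0.0, 0.0, 1.0]]
0.1 [ 143.47476254 -504.99591344  403.95666358] [[0.962, 0.273, -0.0], [0.273, -0.962, 0.001], [0.0, -0.001, -1.0]] 85.26892537364213 [-0.06900942  0.25211945  0.08069677]
```

View pics/top0.png

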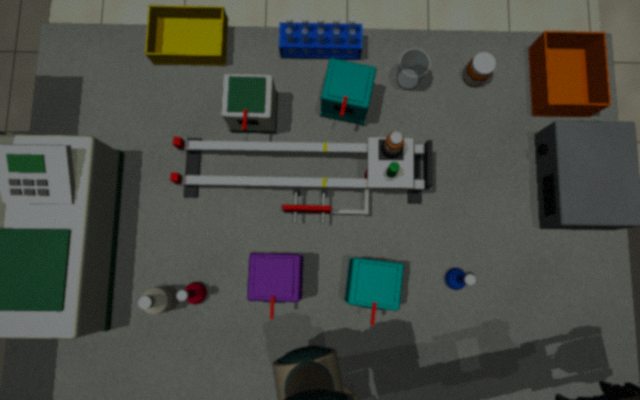

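View pics/side0.png

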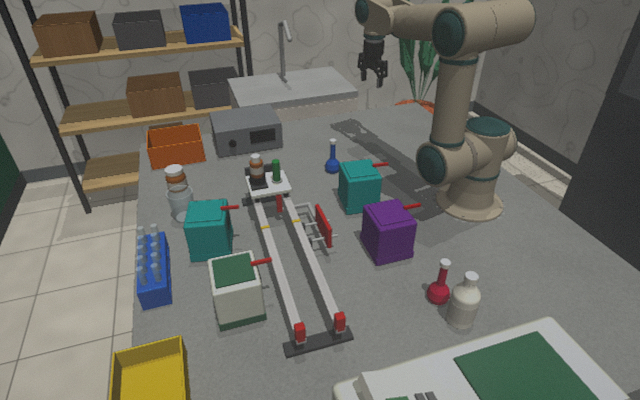

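The top view shows the rail running left (downhill, +y), with the carriage at (390,163), its handle at (393,169) and the push bar at (307,209). Reader-like boxes are the white one at (249,100), teal at (348,90) and (376,283), and purple at (275,277). By the description I want the white one, with its pointer at about (245,119). Next is an enlarged crop to check that choice.

Run:
```python
import cv2
a=cv2.imread("pics/top0.png")[65:225,165:445]
a=cv2.convertScaleAbs(a,alpha=1.5)
cv2.imwrite("pics/c1.png",cv2.resize(a,(784,448),interpolation=cv2.INTER_CUBIC))
```

```text
(no output)
```

View pics/c1.png

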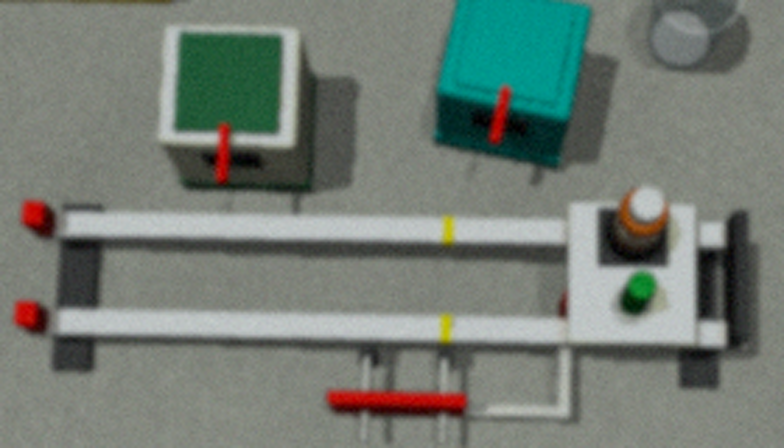

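```bash
cat > h.py <<'E'
import numpy as np,pickle
def px(d,u,v,z):
    r=d["T"][:3,:3]@np.linalg.solve(d["K"],[u,v,1]);o=d["T"][:3,3]
    return o+r*(z-o[2])/r[2]
E
python3 - <<'E'
from h import *
d=pickle.load(open("top0.pkl","rb"))
for n,u,v,z in [("lineF",448,229,78.6),("lineN",446,328,78.6),("endF",62,223,64.2),("endN",57,322,64.2),("deckDF",568,205,121),("deckUF",695,207,121),("deckUN",693,345,121),("deckDN",568,343,121),("handle",644,280,193),("bar D",328,399,110),("bar U",466,402,110),("ptr root",224,127,133),("ptr tip",221,180,133),("rdrD",161,140,130),("rdrU",299,147,130)]:
    print(n,px(d,165+u/2.8,65+v/2.8,z).round(1))
for n,u,v,z in [("pink base",196,293,29),("blue base",455,279,29),("pinktop",182,296,127),("bluetop",470,280,127),("purple",275,277,130),("teal",376,283,130),("p ptr",270,318,130),("t ptr",373,324,130)]: print(n,px(d,u,v,z).round(1))
E
```

```text
lineF [683.2   5.8  78.6]
lineN [592.9   6.3  78.6]
endF [686.9 355.1  64.2]
endN [595.6 354.3  64.2]
deckDF [694.2 -97.4 121. ]
deckUF [ 694.3 -207.3  121. ]
deckUN [ 573.  -203.9  121. ]
deckDN [573.  -97.5 121. ]
handle [ 611.2 -150.5  193. ]
bar D [523.3 105.9 110. ]
bar U [522.6 -11.6 110. ]
ptr root [754.4 199.5 133. ]
ptr tip [707.3 200.2 133. ]
rdrD [742.9 253.6 130. ]
rdrU [738.8 135.1 130. ]
pink base [315.8 322.3  29. ]
blue base [ 359.2 -327.6   29. ]
pinktop [314.1 326.2 127. ]
bluetop [ 358.9 -332.6  127. ]
purple [359.7 115.9 130. ]
teal [ 349.3 -115.4  130. ]
p ptr [268.1 124.5 130. ]
t ptr [ 257.8 -108.4  130. ]
```

Run:
```python
import cv2
a=cv2.imread("pics/side0.png")[145:285,195:345]
a=cv2.convertScaleAbs(a,alpha=1.3)
cv2.imwrite("pics/c2.png",cv2.resize(a,(640,597),interpolation=cv2.INTER_CUBIC))
```

```text
(no output)
```

View pics/c2.png

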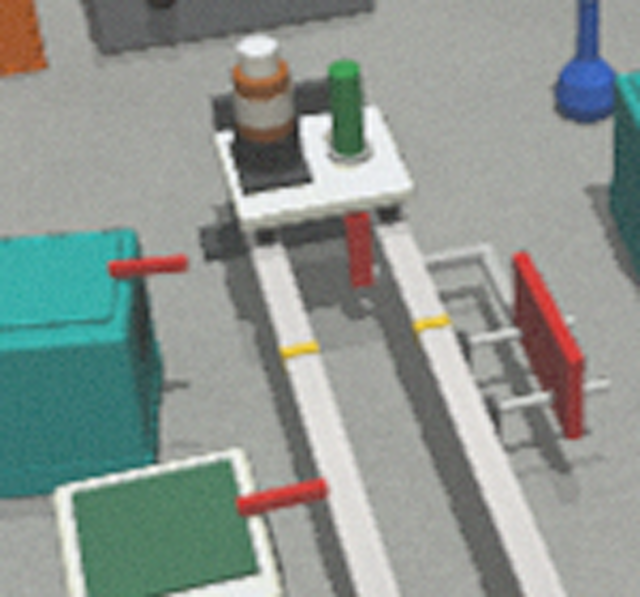

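```bash
python3 -m crank '[[[70,0,0,0,0.285],[70,0,0,0,0.285],[70,0.1,-0.17,0,0],[70,0.1,-0.17,0,0],[70,0.1,-0.17,0,0],[70,0.1,-0.17,0,0],[70,0.1,-0.17,0,0],[70,0.1,-0.17,0,0]]]' 20
```

```text
clock: 1.1
position: [326.4, -198.7, 404.5]
tool_rot: [[1.0, -0.009, 0.0], [-0.009, -1.0, -0.0], [0.0, 0.0, -1.0]]
force: [0.8, -0.7, 0.4]
grip_width: 59.8
```

The side crop confirms the white, green-topped reader, with its pointer from (240,507) to (325,489). The handle top is at (344,68) and the bar's top edge runs from (520,257) to (573,360). I'll triangulate with both cameras.

```bash
python3 - <<'E'
from h import *
import cv2
t=pickle.load(open("top0.pkl","rb"));s=pickle.load(open("side0.pkl","rb"))
P=[d["K"]@np.linalg.inv(d["T"])[:3] for d in (t,s)]
for n,a,b in [("handle",(641,276),(344,66)),("ptr tip",(221,180),(325,489)),("ptr root",(224,127),(240,507)),("barU",(466,402),(520,257)),("barD",(328,399),(573,360)),("lineF",(448,229),(300,350)),("lineN",(446,328),(432,323))]:
    A=np.array([165+a[0]/2.8,65+a[1]/2.8]);B=np.array([195+b[0]/4.264,145+b[1]/4.264])
    X=cv2.triangulatePoints(P[0],P[1],A,B)[:,0];X=X[:3]/X[3]
    q=P[0]@[*X,1];print(n,X.round(1),(q[:2]/q[2]-A).round(1))
E
python3 -m crank '[[[70,0.14,-0.16,0.1,0],[70,0.14,-0.16,0.1,0],[70,0.14,-0.16,0.1,0],[70,0.07,-0.16,0.1,0],[70,0.06,-0.16,0.1,0]]]'
```

```text
handle [ 610.4 -146.5  193.5] [-0.7  1.7]
ptr tip [705.2 200.1 135.7] [-0.2  0.5]
ptr root [752.2 199.3 136.1] [-0.2  0.4]
barU [523.2 -11.5 101. ] [-0.1  0.3]
barD [524.9 106.2 103.9] [ 0.1 -0.3]
lineF [682.4   6.3  76.3] [-0.2  0.6]
lineN [592.2   6.8  75.7] [-0.2  0.5]
clock: 1.72
position: [479.0, 23.7, 263.6]
tool_rot: [[1.0, -0.008, -0.0], [-0.008, -1.0, -0.0], [-0.0, 0.0, -1.0]]
force: [0.9, -0.5, 0.8]
grip_width: 60.0
```

```bash
python3 -m crank '[[[70,0.03,-0.078,0.045,0],[70,0,0,0,0],[70,0,0,0,0]]]'
python3 - <<'E'
from station import eyes
import cv2
a=eyes.get_image("side")["frame"][120:320,220:420,::-1]
cv2.imwrite("pics/c3.png",cv2.resize(a,(600,600),interpolation=cv2.INTER_CUBIC))
E
```

```text
clock: 2.1
position: [487.7, 44.7, 251.8]
tool_rot: [[1.0, -0.008, 0.0], [-0.008, -1.0, -0.0], [0.0, 0.0, -1.0]]
force: [0.1, -0.3, 0.1]
grip_width: 59.5
```

View pics/c3.png

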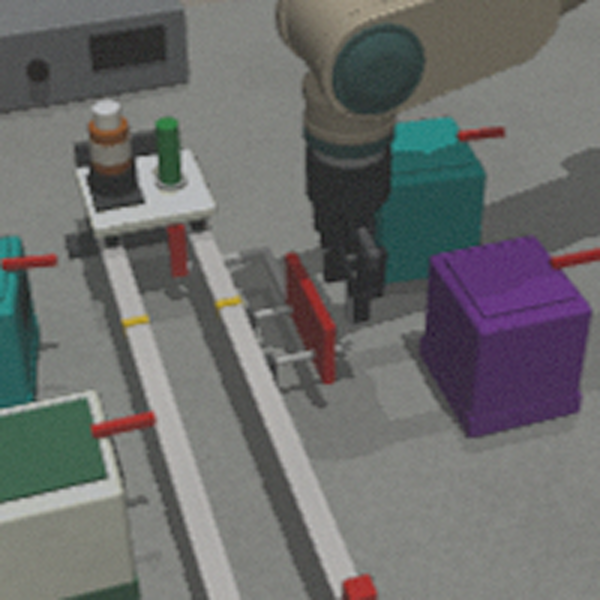

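The two fingers stand square behind the bar at about (362,270), clear of everything. Now I'll push.

```bash
python3 -m crank '[[[70,0.057,0,0,0],[70,0.057,0,0,0],[70,0.057,0,0,0],[70,-0.02,0,-0.02,0]]]'
cat > look.py <<'E'
from station import bot,eyes
from h import *
import cv2,sys
n=sys.argv[1]
s=bot.state();d=eyes.get_image("top");f=d["frame"];cv2.imwrite(f"pics/{n}.png",f[:,:,::-1])
pickle.dump(d,open(n+".pkl","wb"))
h=cv2.cvtColor(f,cv2.COLOR_RGB2HSV)
def blob(lo,hi,u0,u1,v0,v1):
    m=cv2.inRange(h,lo,hi)[v0:v1,u0:u1]
    k,l,st,c=cv2.connectedComponentsWithStats(m)
    if k<2:return None
    i=1+np.argmax(st[1:,4]);return c[i]+[u0,v0],st[i,4]
g=blob((50,120,40),(75,255,255),180,445,155,190)   # handle
print("t",s["clock"],"tcp",s["position"].round(1),"force",s["force"].round(1),"w",round(s["grip_width"],1))
if g:print("handle px",g[0].round(1),g[1],"y(mid-height)",px(d,*g[0],170).round(1))
o=blob((5,110,60),(18,255,255),180,445,110,165)     # bottle shoulder
if o:print("bottle px",o[0].round(1),o[1],px(d,*o[0],190).round(1))
r=blob((0,170,70),(4,255,255),270,345,190,225)
if r:print("bar",px(d,*r[0],108).round(1),r[1])
E
python3 look.py l1
```

```text
clock: 2.65
position: [533.2, 43.8, 257.9]
tool_rot: [[1.0, -0.01, 0.0], [-0.01, -1.0, -0.0], [0.0, 0.0, -1.0]]
force: [-0.1, -0.6, 0.1]
grip_width: 59.8
t 2.65 tcp [533.2  43.8 257.9] force [-0.1 -0.6  0.1] w 59.8
handle px [389.3 166.9] 74 y(mid-height) [ 612.2 -141.4  170. ]
bottle px [389.7 142.8] 100 [ 662.9 -139.3  190. ]
```

```bash
python3 - <<'E'
src=open("look.py").read()
import pickle,re
class E:
    def __init__(s,n):s.n=n
    def get_image(s,_):return pickle.load(open(s.n+".pkl","rb"))
import sys,numpy as np
src=src.replace("from station import bot,eyes","").replace('cv2.imwrite','(lambda *a:0)').replace('pickle.dump','(lambda *a:0)')
class B:
    def state(s):return dict(clock=0,position=np.zeros(3),force=np.zeros(3),grip_width=0)
sys.argv=["",'x'];exec(src,dict(bot=B(),eyes=E("top0")))
E
python3 -m crank '[[[70,0,0,-0.2,0],[70,0,-0.0,-0.19,0]]]'; python3 look.py l2
```

```text
t 0 tcp [0. 0. 0.] force [0. 0. 0.] w 0
handle px [393.7 167.1] 75 y(mid-height) [ 611.9 -151.3  170. ]
bottle px [392.5 143.3] 93 [ 662.  -145.8  190. ]
bar [525.1  49.5 108. ] 222
clock: 2.95
position: [531.9, 44.4, 376.4]
tool_rot: [[1.0, -0.009, -0.0], [-0.009, -1.0, -0.0], [-0.0, 0.0, -1.0]]
force: [0.3, 0.7, 1.8]
grip_width: 59.9
t 2.95 tcp [531.9  44.4 376.4] force [0.3 0.7 1.8] w 59.9
handle px [376.4 166.7] 74 y(mid-height) [ 612.1 -111.9  170. ]
bottle px [376.5 142.9] 99 [ 662.2 -109.7  190. ]
```

```bash
python3 -m crank '[[[70,0.13,0,0,0],[70,0.13,0,0,0]]]'; python3 look.py l3
```

```text
clock: 3.25
position: [611.0, 43.8, 376.0]
tool_rot: [[1.0, -0.009, 0.003], [-0.009, -1.0, -0.0], [0.003, 0.0, -1.0]]
force: [0.9, -0.4, -0.2]
grip_width: 59.9
t 3.25 tcp [611.   43.8 376. ] force [ 0.9 -0.4 -0.2] w 59.9
handle px [359.  166.1] 61 y(mid-height) [612.9 -72.  170. ]
bottle px [359.3 142.6] 101 [662.4 -70.9 190. ]
```

```bash
python3 -m crank '[[[70,0,-0.07,0,0],[70,0,0,0,0],[70,0,0,0,0]]]'; python3 look.py l4
```

```text
clock: 3.68
position: [610.4, 65.6, 375.2]
tool_rot: [[1.0, -0.007, 0.001], [-0.007, -1.0, -0.0], [0.001, 0.0, -1.0]]
force: [-0.2, 1.4, 0.1]
grip_width: 59.9
t 3.675 tcp [610.4  65.6 375.2] force [-0.2  1.4  0.1] w 59.9
handle px [330.6 165.6] 45 y(mid-height) [613.1  -7.4 170. ]
bottle px [334.5 142.4] 58 [661.8 -15.1 190. ]
bar [557.7  -7.4 108. ] 6
```

Run:
```python
import numpy as np
from scipy.optimize import least_squares as L
t=np.array([2.65,2.95,3.25,3.675]);s=np.array([9.9,39.4,79.3,144.2])
def f(p,t):
    v,tau,t0=p;x=t-t0;return v*(x-tau*(1-np.exp(-x/tau)))
def res(p):return np.r_[f(p,t)-s,(p[0]/p[1]-350)/20]
r=L(res,[160,.45,2.4]);p=r.x;print(p,r.fun)
for T in np.arange(3.725,5,.125):print(round(T,3),round(f(p,T)-153.5,1),round(p[0]*(1-np.exp(-(T-p[2])/p[1])),1))
```

```text
[173.76136627   0.4922222    2.38836242] [ 0.29856343 -0.01243191 -0.25464031  0.10334374  0.15070403]
3.725 -1.1 162.3
3.85 19.3 164.8
3.975 40.1 166.8
4.1 61.0 168.4
4.225 82.2 169.6
4.35 103.4 170.5
4.475 124.8 171.3
4.6 146.2 171.8
4.725 167.7 172.3
4.85 189.3 172.6
4.975 210.9 172.9
```

```bash
python3 -m crank '[[[70,0,0.04,0,0],[70,0,0,0.06,0],[70,0,-0.03,0.1,0],[55,0,-0.073,0.025,0]]]'
```

```text
clock: 4.22
position: [610.9, 83.9, 315.2]
tool_rot: [[1.0, -0.01, -0.006], [-0.01, -1.0, -0.001], [-0.006, 0.001, -1.0]]
force: [1.6, -0.6, 0.1]
grip_width: 47.0
```

```bash
python3 -m crank '[[[41,0,-0.071,0.003,0],[33,0,-0.068,0.003,0],[27,0,-0.062,0.002,0]]]' 20
```

```text
clock: 4.6
position: [611.9, 146.3, 317.7]
tool_rot: [[1.0, -0.007, 0.002], [-0.007, -1.0, -0.0], [0.002, 0.0, -1.0]]
force: [1.6, -0.6, 1.6]
grip_width: 24.1
```

```bash
python3 -m crank '[[[20,0,-0.055,0.002,0],[18,0,-0.045,0.002,0],[18,0,-0.035,0.002,0],[18,0,-0.025,0.001,0],[18,0,-0.015,0,0],[18,0,-0.006,0,0],[18,0,-0.002,0,0],[18,0,0,0,0]]]' 20
python3 - <<'E'
from station import eyes
import cv2,pickle
for n in("top","side"):
    d=eyes.get_image(n);pickle.dump(d,open(n+"9.pkl","wb"))
    a=d["frame"][:,:,::-1]
    a=a[70:230,170:410] if n=="top" else a[180:380,180:420]
    cv2.imwrite(f"pics/{n}9.png",cv2.resize(a,None,fx=2.5,fy=2.5,interpolation=cv2.INTER_CUBIC))
E
```

```text
clock: 5.6
position: [612.6, 199.7, 315.6]
tool_rot: [[1.0, -0.008, 0.002], [-0.008, -1.0, 0.0], [0.002, -0.0, -1.0]]
force: [0.5, 0.4, 4.6]
grip_width: 24.0
```

View pics/top9.png

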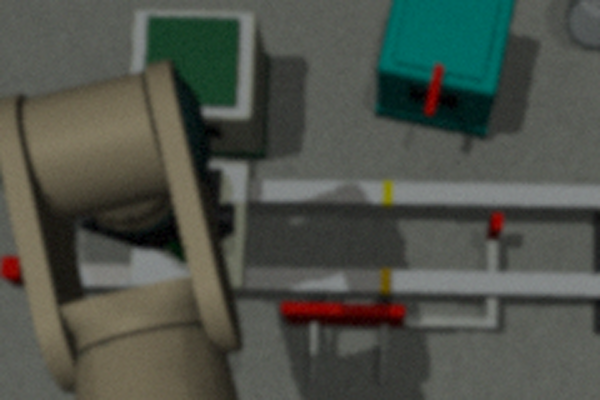

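View pics/side9.png

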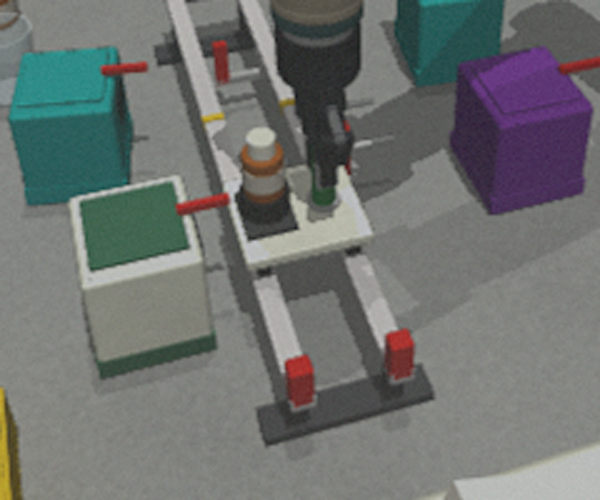

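The handle is gripped at (323,175) in the side view and the carriage stands beside the pointer. In the top view the bar, from (282,312) to (405,315), has moved towards the rail. I'll hold and check the numbers.

```bash
python3 -m crank '[[[18,0,0,0,0],[18,0,0,0,0],[18,0,0,0,0],[18,0,0,0,0],[18,0,0,0,0],[18,0,0,0,0],[18,0,0,0,0],[18,0,0,0,0],[18,0,0,0,0],[18,0,0,0,0]]]' 20
python3 - <<'E'
from h import *
t=pickle.load(open("top9.pkl","rb"));s=pickle.load(open("side9.pkl","rb"))
print("bar mid",px(t,170+343/2.5,70+313/2.5,110).round(1))
for u,v in((248,266),(374,233),(338,165)):print("deck corner",px(s,180+u/2.5,180+v/2.5,107).round(1))
print("ptr tip",px(s,180+228/2.5,180+201/2.5,135).round(1))
E
```

```text
clock: 6.95
position: [612.6, 199.6, 315.5]
tool_rot: [[1.0, -0.008, 0.002], [-0.008, -1.0, 0.0], [0.002, -0.0, -1.0]]
force: [1.1, 0.5, 5.1]
grip_width: 24.2
bar mid [554.   46.8 110. ]
deck corner [701.7 261.7 107. ]
deck corner [579.4 259.6 107. ]
deck corner [582.5 159.  107. ]
ptr tip [704.5 202.5 135. ]
```

```bash
python3 -c "
from station import job
print(job.sign_off())"
```

```text
the job is handed in; nothing more can be done
None
```

I pushed the gate open, caught the carriage and stopped it beside the white reader's pointer. I handed the job in at about 7 s on the clock, still gripping the handle; no verdict came back.

- **Gate:** both fingers pushed the red bar, and the last picture puts it about 30 mm open.
- **Roll:** the carriage rolled untouched past the yellow line. I tracked it with the top camera, and a speed model fitted its positions to 0.3 mm.
- **Catch and braking:** the fingers came down while moving along with it at about 0.17 m/s and closed gradually. I then slowed it at roughly 0.2 m/s², without overshooting the pointer.

**Last checks:**
- The grip is 24 mm wide, which matches the handle. The tool sits still at y = 199.6 mm and the pointer at about 200 mm. The wrist force was about 5 N.
- Rougher readings of the deck's downhill edge in the side view put the carriage about 5 mm farther downhill, and the pointer reads 2.5 mm farther in the same picture. A corner partly hidden by the gripper read about 14 mm too far downhill; I judged it unreliable. All of these are within the 18 mm allowed.
- I did not measure the bottle's lean directly. It looked upright in the final picture.
- The tool's path kept well clear of both flasks, but I did not measure them again at the end.

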